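# Read in and seat the labeller's drive spindle

### The arm

A 6-joint arm with a two-finger parallel gripper is mounted at the origin on the work surface. World frame = base frame: x ahead of the robot, y to its left, z up, the work surface at z = 0. Lengths are in m, angles in rad, forces in N, time in s.
With the tool pointing down it reaches from about 0.275 to 1 m from the base axis. Payload 8.4 kg.
Tool frame: the origin (TCP) lies on the centre line of the jaws, within the pads' length; the fingertips stand 17 mm ahead of it and the grasp point (between the pads) lies 2 mm behind it (bot.tcp_to_tips is the y of the fingertips in the tool frame, in m); y points along the fingers, z is the direction in which the jaws open and shut, and the axes are right-handed (so a half turn about y gives the same grasp; the last joint's range is limited). The gripper opens to 85 mm and grips with 20 to 120 N. Pads are 22 mm wide; open, the fingers measure 114 mm over their backs; the gripper's body (76 mm by 85 mm) begins 54 mm behind the grasp point. The pads swing forward as they close: fully open they stand 13 mm farther back than shut.
Start: joints at [1.347, 0.353, 1.633, -0, 1.155, -0.002], TCP at [0.137, 0.61, 0.248] pointing down, gripper open.
Joint ranges: [-2.63, 2.63], [-0.92, 2.1], [0.06, 2.66], [-1.3, 4.44], [0, 2.69], [-3.02, 3.02]. Speed limits (rad/s): [2.22, 2.22, 2.79, 3.14, 3.14, 3.14].

### API

Orientations are given as a unit quaternion [x, y, z, w].
In Python, from workcell import bot, hand, kinematics, get_obs, vision, hand_in gives the robot as it stands. The module is installed in compiled form; this text tells all that it offers. Calls block until the motion is done:
- bot.reach(position, orientation): joint-space move of the TCP to a pose.
- bot.servo_line(position, ori=None, velocity=0.15): straight line of the TCP; ori=None keeps the orientation; velocity is the mean speed in m/s.
- bot.goto_joints(angles): joint-space move.
- hand.move_gripper(opening, strength=None): finger opening in m; strength is the grip in N (None keeps the last); returns when the fingers have stopped.
- bot.dwell(seconds).
- kinematics.solve_ik(position, orientation): joint angles nearest the present ones, or None.
- get_obs(): the state.
- vision.read_camera(name): name is "scene" or "top" or "wrist"; returns a dict with "frame" (400x640x3 uint8, red, green, blue), "intrinsics" (3x3 intrinsics, pixels), "dist" ([k1, k2, p1, p2, k3] as OpenCV has them; the pictures are not rectified), "view" (4x4, takes a point from world to camera coordinates). Camera axes: x right, y down, z forward; pixel columns grow to the right and rows downward; lengths in m; the calibration is good to about 2 mm. A picture is of the moment at which its call begins. There is no depth.
A pose or a line that the arm cannot do raises bot.IKError and nothing moves.
- hand_in(): hands the job in, once; it reports no verdict.
The state is a dict: "time_s": time; "joint_pos": joint angles; "joint_vel": joint speeds; "joint_efforts": joint torques, N m; "position": TCP position; "orientation": TCP orientation; "wrist_force": force on the tool from outside, world axes, zero at the start; "ft_torque": the same for the moment, N m; "gripper_width": finger opening in m.
Only numpy, scipy, OpenCV 4.12 (cv2) and the standard library are available. Lean on these libraries where they do the work, as an engineer would, in place of code of your own. Each camera call takes 0.05 s, during which the arm holds its last target. There are 200 camera calls.

### The job

Turn the keyed spindle in its nest until its code label squarely faces the code reader and leave it facing there for a moment, then lift it out by its square knob and push its shaft into the steel hub of the labeller drive, turning it until the key slips into the keyway. Keep pushing against the sprung ejector until the grey collar is fully home on the hub face, and finish like that: still gripping the knob and holding the spindle down. Leave the jar, the cap bin and the carton of vials alone.

Things in the scene. Friction and masses are not known exactly. Their poses are not given: they have to be found in the camera images.
- spindle: Loose upright spindle, 0.24 to 0.39 kg. Origin: centre of the shaft's lower end; z up, x out through key and label. From the lower end: steel shaft 24 mm diameter, 0 to 44 mm (foot tapered); key 6 mm wide, out to 18 mm from the axis, 12 to 42 mm; grey collar 50 mm diameter, 44 to 78 mm; black square knob, 78 to 118 mm. It starts turned 0.8 to 2.4 rad counterclockwise from facing the reader.
- knob (a point): Centre of the spindle's square knob (30 x 30 mm, 40 mm high, faces square to the spindle's x and y), 98 mm above the shaft's lower end, 20 mm above the collar's top; axes as the spindle's. In its nest the spindle can be turned by the knob and let go: it stays as left.
- label (a point): Centre of the white barred code label (24 mm wide, 22 mm high) on the collar's side, 25.5 mm from the axis, 62 mm above the shaft's lower end, directly above the key. A white flap of it, 16 mm wide, folds over onto the collar's top and shows its side from above.
- station: Fixed reading station: plate with a round white nest and a black code reader block, 50 x 60 mm, 82 mm high. Origin: on the table under the nest's centre; x points from nest to reader. The collar rests 52 mm above the table in a 53 mm wide recess, rim at 58 mm; shaft and key hang free in a 41 mm hole, lower end 8 mm above the table. The spindle lifts straight out (50 mm clears the rim).
- reader_window (a point): Centre of the reader's window, 70 mm above the table, in the reader's face towards the nest, 57 mm from the nest's centre; axes as the station's. The label facing the window squarely is then about 31 mm from it, at the same height.
- drive: Fixed grey labeller drive: base plate 110 x 120 mm, 20 mm thick, carrying the hub at its centre (the origin is on the table below it), and a motor block 62 mm high on its x side, from 50 to 135 mm from the centre.
- hub: Fixed steel hub, 56 mm across, does not turn. Origin: on its axis at its foot, 20 mm above the table; face 55 mm higher. x points from the bore's centre through the keyway. Bore 28 mm diameter, open at the top; keyway 9 mm wide, out to 20 mm from the axis, full height.
- hub_mouth (a point): Centre of the bore at the hub's face, 75 mm above the table; axes as the hub's. With the key off the keyway the shaft enters only 12 mm and the key rests on the face; with spindle x along hub x, within about 0.09 rad, it goes down 44 mm until the collar meets the face.
- ejector (a joint): Sprung brass ejector inside the hub's bore, in m: 0 up, grows as it is pressed down, range 0 to 0.014. The shaft's end meets it after 32 mm of insertion; it takes about 4.5 N to start and 9.3 N at 0.012, where the collar meets the hub face. It pushes the spindle up again if the push is released.
- jar: Bystander: closed jar, 48 mm in diameter, 55 mm high, origin at the centre of its underside.
- cap_bin: Bystander: small open white bin, 70 x 70 x 30 mm, origin at the centre of its underside.
- vial_carton: Bystander: open carton 100 x 140 mm of small black-capped vials, 48 mm high, origin at the centre of its underside.
Not all that is in view belongs to the job. What is meant by the spindle is not pink, and is the smaller of those in its own colour.

How it is judged:
On the way:
1. the label faces the reader window squarely, at its height (y of label in the frame of reader_window between -0.008 and 0.008 m and x of label in the frame of reader_window between -0.04 and -0.005 m and z of label in the frame of reader_window between -0.01 and 0.01 m and x of spindle in the frame of reader_window below -0.045 m and angular speed of spindle below 0.3 rad/s), for 0.3 s.
At the end, for the whole second after the job is handed in: The spindle is upright (0.06 rad) and fully home in the hub: collar within 2.5 mm of the hub face, shaft centred within 4 mm, key in the keyway, ejector held down more than 9.5 mm, still, with the fingers still on both sides of the knob, gripping it with more than 3 N (z of spindle in the frame of hub below 0.0135 m and horizontal distance between spindle and hub below 0.004 m and angle between spindle's own z axis and vertical below 0.06 rad and x of label in the frame of hub above 0.02 m and angle between the x axis of spindle and the x axis of hub, either way round below 0.2 rad and value of joint ejector above 0.0095 m and contact force between the fingers and spindle above 3 N and z of the grasp point in the frame of spindle below 0.127 m and horizontal distance between the grasp point and knob below 0.02 m and linear speed of spindle below 0.02 m/s); the arm keeps its last pose, push and grip.
It fails at once if the jar is moved by more than 30 mm (distance of jar from where it was at the start of the episode above 0.03 m).
It fails at once if the cap bin is moved by more than 30 mm (distance of cap_bin from where it was at the start of the episode above 0.03 m).
It fails at once if the carton of vials is moved by more than 30 mm (distance of vial_carton from where it was at the start of the episode above 0.03 m).
It also fails if it takes over 54 s, if anything falls off the work surface, if the arm or the gripper's body presses on something with over 40 N, if the wrist force passes 120 N, or if a joint passes its speed limit or range.

## Working session

There is one attempt and no reset: what is moved stays moved. The work goes in short steps, each a Python script; the robot and the scene stay as the last script left them, time stands still between calls to the robot, and variables do not carry over. Pictures are saved under pics/ and viewed, about 8 in all and at most 12, crops included, and the job is handed in when it is done.

```bash
mkdir -p pics; cat > h.py <<'E'
import numpy as np, cv2
from workcell import bot, hand, kinematics, get_obs, vision, hand_in
def shot(cam,name=None):
    d=vision.read_camera(cam)
    if name: cv2.imwrite('pics/'+name+'.png',d['frame'][:,:,::-1])
    return d
def ray(d,uv):
    p=cv2.undistortPoints(np.array(uv,float).reshape(-1,1,2),d['intrinsics'],np.array(d['dist']))[:,0]
    V=d['view'];R,t=V[:3,:3],V[:3,3]
    return -R.T@t,np.c_[p,np.ones(len(p))]@R
def onz(d,uv,z):
    c,r=ray(d,uv); return c+r*((z-c[2])/r[:,2])[:,None]
def proj(d,P):
    V=d['view'];return cv2.projectPoints(np.array(P,float).reshape(-1,1,3),cv2.Rodrigues(V[:3,:3])[0],V[:3,3],d['intrinsics'],np.array(d['dist']))[0][:,0]
E
python3 - <<'E'
from h import *
a=shot('scene','s0');b=shot('top','t0');c=shot('wrist','w0')
for d in(a,b,c):
    R=d['view'][:3,:3];print(-R.T@d['view'][:3,3],R[2],d['intrinsics'][0,0])
print(get_obs())
E
```

```text
[ 0.93429775 -0.42751539  1.06039766] [-0.32255519  0.3916705  -0.86171478] 488.2225193061629
[ 0.42314999 -0.02066024  1.07863391] [ 0.16027426  0.00826082 -0.98703795] 450.9940929395413
[0.07104521 0.6241855  0.37317158] [ 0.26052312 -0.06048003 -0.96357141] 328.75895580760135
{'time_s': 0.15, 'joint_pos': array([ 1.34656974e+00,  3.53533971e-01,  1.63398349e+00,  2.30529143e-05,
        1.15521766e+00, -2.36031974e-03]), 'joint_vel': array([ 0.00151964, -0.00179216, -0.00328229, -0.00031972, -0.00142416,
       -0.00016495]), 'joint_efforts': array([ 1.03325729e-03, -6.05630207e+01, -3.42339027e+01,  7.85940938e-05,
        6.16044126e-03, -1.46972388e-05]), 'position': array([0.13741936, 0.60933068, 0.24769744]), 'orientation': array([ 0.70316037, -0.07833712,  0.07823097, -0.70235938]), 'wrist_force': array([ 0.70461356,  0.30773991, -0.63182691]), 'ft_torque': array([ 0.0246    , -0.0152279 ,  0.02929686]), 'gripper_width': 0.0851782092853262}
```

View pics/t0.png

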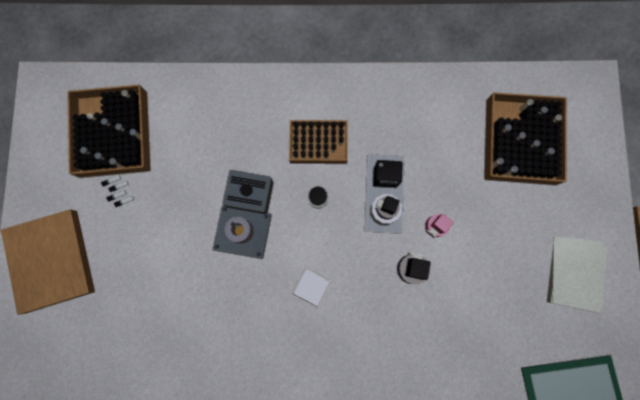

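View pics/s0.png

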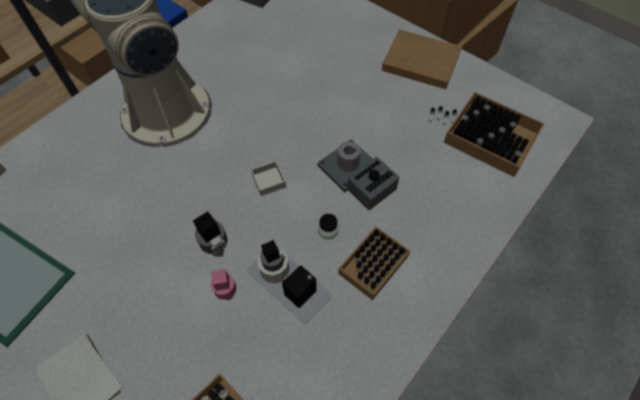

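```bash
python3 - <<'E'
from h import *
d=shot('top')
for n,uv,z in [('knob',(391,204),.126),('nest',(386,210),.058),('reader',(388,172),.082),('hub',(237,230),.075),('motor',(248,189),.062)]:
    print(n,onz(d,[uv],z)[0])
k=onz(d,[(390,205)],.126)[0]; hb=onz(d,[(237,230)],.075)[0]
o=get_obs()['orientation']
bot.reach([hb[0],hb[1],.25],o); 
w=shot('wrist','w_hub')
bot.reach([k[0]-.02,k[1],.27],o)
w=shot('wrist','w_sp'); o=get_obs();print(o['position'],o['orientation'],o['joint_pos'],o['time_s'])
E
python3 -c "
import cv2,numpy as np
a=[cv2.imread(f'pics/{n}.png') for n in('w_hub','w_sp')]
cv2.imwrite('pics/ab.png',np.vstack([cv2.resize(x,(480,300)) for x in a]))"
```

```text
knob [ 0.56562669 -0.164049    0.126     ]
nest [ 0.56197398 -0.16258957  0.058     ]
reader [ 0.64517539 -0.16566406  0.082     ]
hub [0.51469392 0.17266518 0.075     ]
motor [0.61000193 0.15288388 0.062     ]
[ 0.54365454 -0.16063196  0.26988838] [ 0.70296417 -0.0779149   0.07772184 -0.70265921] [-2.89667101e-01  2.42587440e-01  1.73633405e+00 -5.15369721e-04
  1.16286289e+00 -1.63970860e+00] 3.65
```

View pics/ab.png

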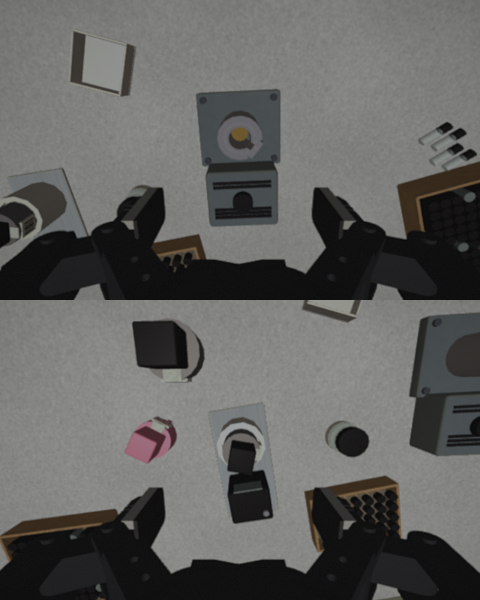

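```bash
python3 -c "
import cv2,numpy as np
a=cv2.imread('pics/w_hub.png')[110:230,250:390];b=cv2.imread('pics/w_sp.png')[135:300,270:375]
b=cv2.convertScaleAbs(b,alpha=1.6,beta=20)
a=cv2.resize(a,None,fx=3.5,fy=3.5,interpolation=3);b=cv2.resize(b,None,fx=3.5,fy=3.5,interpolation=3)
c=np.zeros((600,800,3),np.uint8);print(a.shape,b.shape)
a=a[:,:430];c[:a.shape[0],:430]=a;c[:b.shape[0],432:]=b[:,:368]
cv2.imwrite('pics/cr.png',c)"
```

```text
(420, 490, 3) (578, 368, 3)
```

View pics/cr.png

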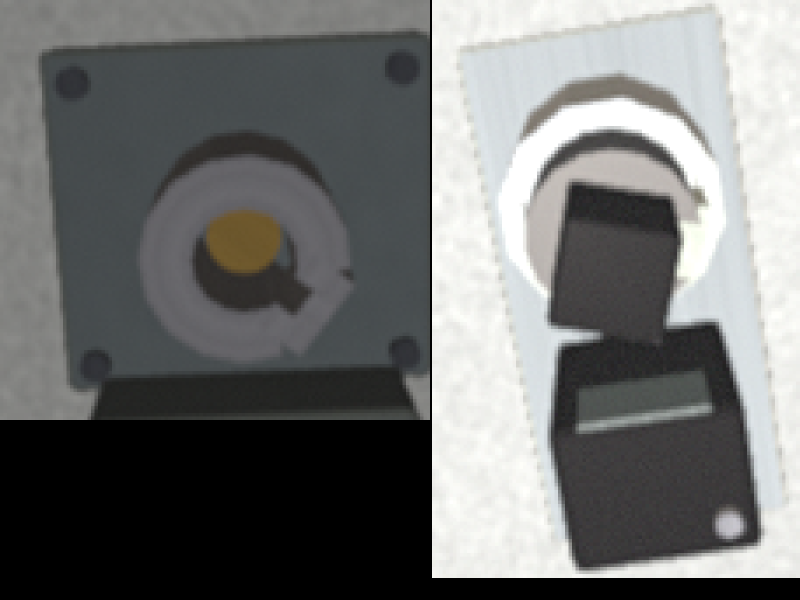

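```bash
cat >> h.py <<'E'
from scipy.spatial.transform import Rotation as Ro
def Tm(p,q):
    T=np.eye(4);T[:3,:3]=Ro.from_quat(q).as_matrix();T[:3,3]=p;return T
E
python3 - <<'E'
from h import *
d=shot('wrist');o=get_obs()
C=np.linalg.inv(Tm(o['position'],o['orientation']))@np.linalg.inv(d['view'])
print(C)
np.save('C.npy',C)
f=lambda L,z:onz(d,[(270+(x-432)/3.5,135+y/3.5) for x,y in L],z)
ang=lambda v:np.degrees(np.arctan2(v[1],v[0]))
def quad(n,L,z):
    P=f(L,z)[:,:2];print(n,P.mean(0).round(4),'sides',[np.linalg.norm(P[i]-P[i-1]).round(4) for i in range(4)],'ang',[ang(P[i]-P[i-1]).round(1) for i in range(4)])
quad('knob',[(565,232),(678,240),(662,342),(550,325)],.126)
quad('reader',[(555,435),(742,410),(760,540),(578,570)],.082)
quad('plate',[(460,48),(718,5),(785,500),(555,540)],.006)
P=f([(500,200),(725,200),(612,97)],.058);print('nest',P, np.linalg.norm(P[0]-P[1]))
print('flap',f([(685,235)],.086),f([(680,205),(685,290)],.086))
d2=dict(d);d2['view']=np.linalg.inv(Tm([.51469,.17267,.25],[.70316037,-.07833712,.07823097,-.70235938])@C)
g=lambda L,z:onz(d2,[(250+x/3.5,110+y/3.5) for x,y in L],z)
H=g([(140,257),(350,257),(245,155),(245,361)],.075);print('hub',H)
B=g([(192,258),(298,258),(245,206),(245,310),(302,303)],.075);print('bore',B)
c=H.mean(0);print(c,'key ang',ang(B[4]-c),ang(B[4]-B[:4].mean(0)))
quad('base',[(40,50),(425,33),(425,368),(70,388)],.02)
E
```

```text
[[ 6.34546565e-04  9.63582808e-01  2.67409365e-01 -6.80233882e-02]
 [ 3.29286086e-04 -2.67409606e-01  9.63582894e-01 -1.25515626e-01]
 [ 9.99999744e-01 -5.23384032e-04 -4.86978259e-04 -2.74765128e-04]
 [ 0.00000000e+00  0.00000000e+00  0.00000000e+00  1.00000000e+00]]
knob [ 0.5673 -0.1625] sides [np.float64(0.0244), np.float64(0.0276), np.float64(0.0269), np.float64(0.0283)] ang [np.float64(158.1), np.float64(73.1), np.float64(-20.2), np.float64(-111.8)]
reader [ 0.6485 -0.1661] sides [np.float64(0.0459), np.float64(0.056), np.float64(0.0437), np.float64(0.0567)] ang [np.float64(175.7), np.float64(85.7), np.float64(-3.6), np.float64(-92.0)]
plate [ 0.6097 -0.164 ] sides [np.float64(0.1888), np.float64(0.0877), np.float64(0.1861), np.float64(0.0883)] ang [np.float64(176.5), np.float64(86.7), np.float64(-3.3), np.float64(-91.6)]
nest [[ 0.55585298 -0.1944425   0.058     ]
 [ 0.57076736 -0.12796349  0.058     ]
 [ 0.53258688 -0.15455518  0.058     ]] 0.06813146487370883
flap [[ 0.57050148 -0.14230705  0.086     ]] [[ 0.56168341 -0.14192998  0.086     ]
 [ 0.5864337  -0.14555186  0.086     ]]
hub [[0.51014538 0.14658125 0.075     ]
 [0.52253416 0.20142021 0.075     ]
 [0.48967379 0.17998292 0.075     ]
 [0.54490629 0.16760183 0.075     ]]
bore [[0.51347925 0.16009942 0.075     ]
 [0.51973477 0.18778967 0.075     ]
 [0.5028436  0.17703098 0.075     ]
 [0.53071818 0.17078253 0.075     ]
 [0.53219694 0.18626364 0.075     ]]
[0.51681491 0.17389655 0.075     ] key ang 38.7991337322558 38.51438943902732
base [ 0.5511 -0.2868] sides [np.float64(0.1185), np.float64(0.1249), np.float64(0.1168), np.float64(0.1251)] ang [np.float64(165.0), np.float64(80.0), np.float64(-15.0), np.float64(-99.3)]
```

```bash
cat >> h.py <<'E'
N=np.array([.5666,-.162]);HUB=np.array([.5168,.1739]);A_ST=-3.3;A_SP=70.;A_HUB=38.6
def q(deg):
    t=np.radians(deg);y=np.array([0,0,-1.]);z=np.array([np.cos(t),np.sin(t),0])
    return Ro.from_matrix(np.c_[np.cross(y,z),y,z]).as_quat()
E
python3 - <<'E'
from h import *
for k in(0,90,180,270):
    r=[]
    for p,a in((N,A_SP),(N,A_ST),(HUB,A_HUB)):
        j=kinematics.solve_ik([*p,.15],q(a+k)); r.append(None if j is None else j.round(2)[[0,5]])
    print(k,r)
E
```

```text
0 [array([-0.28, -1.5 ]), array([-0.28, -0.22]), array([ 0.32, -0.35])]
90 [None, array([-0.28, -1.79]), array([ 0.32, -1.92])]
180 [array([-0.28,  1.64]), array([-0.28,  2.92]), array([0.32, 2.79])]
270 [array([-0.28,  0.07]), array([-0.28,  1.35]), array([0.32, 1.22])]
```

```bash
python3 - <<'E'
from h import *
bot.reach([*N,.2],q(A_SP))
hand.move_gripper(.06,40)
bot.servo_line([*N,.112],velocity=.08)
hand.move_gripper(0.0,40)
o=get_obs();print(o['gripper_width'],o['wrist_force'],o['ft_torque'],o['time_s'])
bot.reach([*N,.112],q((A_SP+A_ST)/2)); bot.reach([*N,.112],q(A_ST)); bot.dwell(.8)
o=get_obs();print(o['gripper_width'],o['wrist_force'],o['ft_torque'],o['position'],o['time_s'])
a=shot('scene','s1')['frame'];b=shot('wrist','w1')['frame']
c=np.vstack([cv2.resize(a[210:340,220:350],(400,400)) [:300],cv2.resize(b[:,100:540],(400,364))[:300]])[:,:,::-1]
cv2.imwrite('pics/c1.png',c)
E
```

```text
0.029498638986577983 [-1.21137493 -1.70667455  6.05415626] [0.04021    0.14854025 0.03417645] 6.0833
0.02974466796175693 [0.08852641 0.87335367 5.26964384] [ 0.31796382 -0.24144056 -0.03520419] [ 0.56727834 -0.1619795   0.11251264] 8.2
```

View pics/c1.png

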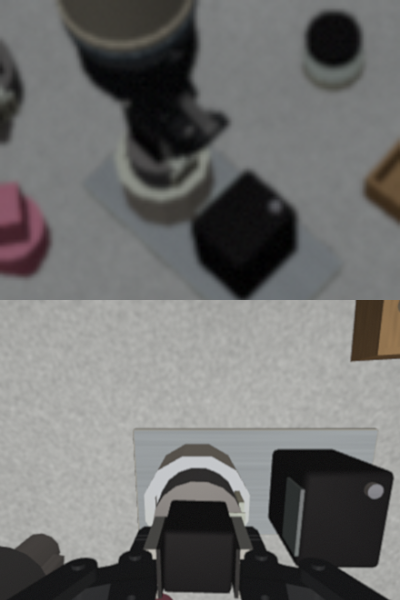

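```bash
python3 -c "
import cv2
b=cv2.imread('pics/w1.png')[140:340,230:540]
cv2.imwrite('pics/c2.png',cv2.convertScaleAbs(cv2.resize(b,None,fx=2.4,fy=2.4,interpolation=2),alpha=1.5))"
```

```text
(no output)
```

View pics/c2.png

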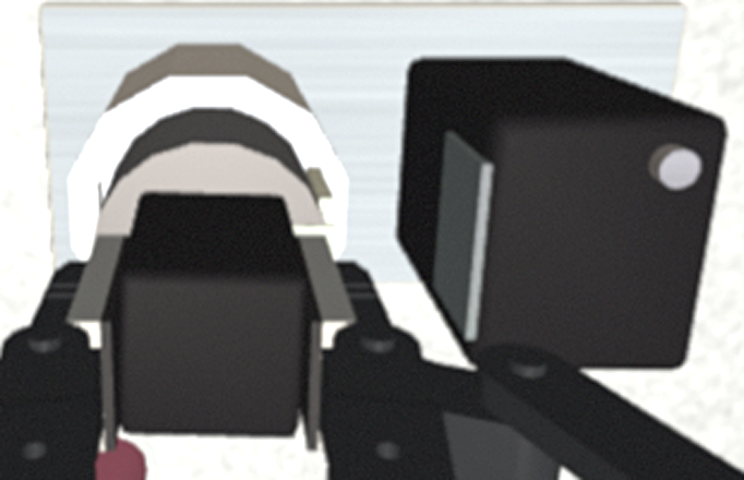

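```bash
python3 - <<'E'
from h import *
bot.servo_line([*N,.25],velocity=.12)
o=get_obs();print(o['gripper_width'],o['wrist_force'],o['time_s'])
t=np.radians(A_HUB);P=HUB+.075*np.array([np.sin(t),-np.cos(t)])
bot.reach([*P,.25],q(A_HUB));bot.dwell(.3)
d=shot('wrist','w2');o=get_obs();print(o['wrist_force'],o['position'],o['time_s'])
u=proj(d,[[*HUB,.075]])[0];print(u);np.save('v2.npy',d['view'])
x,y=(u-[75,65]).astype(int);x=max(x,0);y=max(y,0);print(x,y)
b=d['frame'][y:y+150,x:x+200,::-1]
cv2.imwrite('pics/c3.png',cv2.convertScaleAbs(cv2.resize(b,None,fx=4,fy=4,interpolation=2),alpha=1.5))
E
```

```text
0.02951716236310654 [-0.86366916  0.12064534 -3.91413552] 9.6
[ 1.13989333 -0.31441711 -2.70068743] [0.56372825 0.11457699 0.24999001] 11.025
[318.45449555  96.7890788 ]
243 31
```

View pics/c3.png

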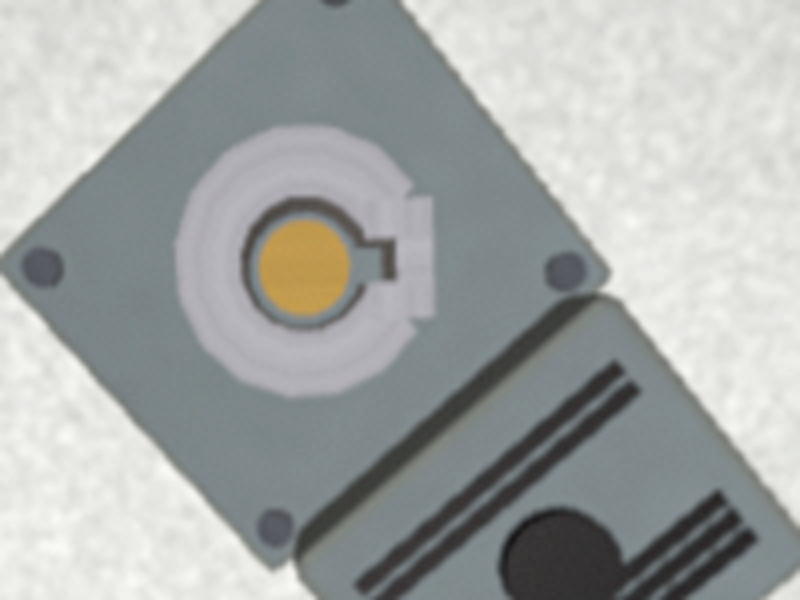

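```bash
python3 - <<'E'
from h import *
d=shot('wrist');print(get_obs()['position'])
f=lambda L,z:onz(d,[(243+(x+.5)/4-.5,31+(y+.5)/4-.5) for x,y in L],z)[:,:2]
H=f([(304.5,263),(305,261),(396,259),(241,263),(368,263)],.075);print(H,[np.degrees(np.arctan2(*(H[2]-H[i])[::-1])) for i in(0,1)],np.linalg.norm(H[3]-H[4]),np.linalg.norm(H[2]-H[0]))
o=get_obs();T=Tm(o['position'],o['orientation'])
p=o['position'];print(proj(d,[p+[0,0,-.1045],p+[0,0,-.0265]]))
b=d['frame'][130:330,190:450,::-1]
cv2.imwrite('pics/c4.png',cv2.convertScaleAbs(cv2.resize(b,None,fx=3,fy=3,interpolation=2),alpha=1.5))
E
```

```text
[0.56369926 0.11471915 0.25000024]
[[0.51672701 0.17450418]
 [0.51655333 0.17489692]
 [0.53181761 0.18755984]
 [0.50588961 0.16587929]
 [0.5275675  0.18312271]] [np.float64(40.86477141095146), np.float64(39.67837976707925)] 0.027699574427100748 0.019954357941365162
[[318.25116883 202.79024017]
 [318.40550726 246.79412922]]
```

View pics/c4.png

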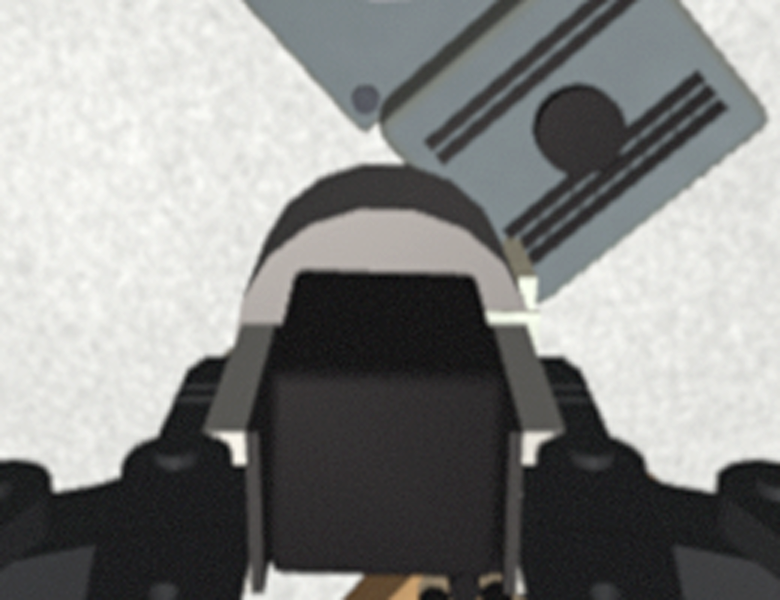

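```bash
python3 - <<'E'
from h import *
d=shot('wrist');o=get_obs();Ti=np.linalg.inv(Tm(o['position'],o['orientation']))
def f(L,z):
    P=onz(d,[(190+(x+.5)/3-.5,130+(y+.5)/3-.5) for x,y in L],.25+z);return (np.c_[P,np.ones(len(P))]@Ti.T)[:,:3].round(4)
print(f([(272,375),(503,375),(498,572),(272,568)],.0135));print(f([(385,208)],-.0265));print(f([(385,164)],-.0605))
print('knob lower front', f([(300,271),(475,274)],-.0265))
E
```

```text
[[-0.0147 -0.0135 -0.0142]
 [-0.0147 -0.0135  0.0144]
 [ 0.0135 -0.0135  0.0146]
 [ 0.0129 -0.0135 -0.015 ]]
[[-0.0249  0.0265 -0.0002]]
[[-0.0241  0.0605 -0.0002]]
knob lower front [[-0.0142  0.0265 -0.0141]
 [-0.0137  0.0265  0.0145]]
```

```bash
cat >> h.py <<'E'
def down(xy,a,z0,z1,step=.003,fmax=15,base=None):
    for z in np.arange(z0,z1-1e-6,-step):
        bot.servo_line([*xy,z],q(a),velocity=.03)
        o=get_obs();F=o['wrist_force']-base
        print(z.round(4),o['position'].round(4),F.round(1),o['ft_torque'].round(2))
        if F[2]>fmax: return z
    return None
E
python3 - <<'E'
from h import *
X=[.5167,.1745];a=39.8
bot.reach([*X,.21],q(a));bot.dwell(.2)
b=get_obs()['wrist_force'];print(b)
bot.servo_line([*X,.182],q(a),velocity=.08)
print(down(X,a,.178,.150,.004,12,b));o=get_obs();print(o['time_s'],o['gripper_width'])
E
```

```text
[-0.01096581  0.78143183 -2.94524253]
0.178 [0.5167 0.1745 0.178 ] [ 0.3 -0.7  0. ] [ 0.04 -0.02 -0.01]
0.174 [0.5165 0.1745 0.1738] [-0.4 -1.   0.8] [-0.01 -0.    0.04]
0.17 [0.5165 0.1745 0.1697] [ 0.3 -1.7 -0.5] [ 0.02  0.02 -0.04]
0.166 [0.5165 0.1744 0.1658] [ 0.5 -0.9  0.6] [ 0.    0.02 -0.02]
0.162 [0.5165 0.1744 0.1618] [ 0.6 -0.4  0.2] [ 0.    0.01 -0.04]
0.158 [0.5165 0.1744 0.1577] [-0.4 -0.4 -0.1] [ 0.   -0.04  0.03]
0.154 [0.5165 0.1744 0.1537] [ 0.8 -0.2 -0.4] [ 0.03 -0.02 -0.03]
0.15 [0.5165 0.1744 0.1498] [ 0.2  0.  -0.1] [-0.01  0.01  0.02]
None
14.525 0.029760996456332414
```

```bash
python3 - <<'E'
from h import *
X=[.5167,.1745];a=39.8;b=np.array([0,.3,-2.9])
hand.move_gripper(0,80)
print(down(X,a,.148,.130,.002,20,b));bot.dwell(.5);o=get_obs();print(o['time_s'],o['gripper_width'],o['position'],o['wrist_force'])
d=shot('scene','s3')
u=proj(d,[[*X,.075]])[0].astype(int);print(u)
cv2.imwrite('pics/c5.png',cv2.convertScaleAbs(cv2.resize(d['frame'][u[1]-60:u[1]+40,u[0]-60:u[0]+60,::-1],None,fx=5,fy=5,interpolation=2),alpha=1.4))
E
```

```text
0.148 [0.5166 0.1745 0.1479] [ 0.9 -1.5 -0.4] [-0.02  0.01 -0.05]
0.146 [0.5168 0.1745 0.1462] [-1.9 -0.2  4. ] [-0.12  0.21  0.02]
0.144 [0.5168 0.1745 0.1441] [-0.8 -0.7  5.6] [-0.17  0.22 -0.02]
0.142 [0.5168 0.1745 0.142 ] [-1.4 -0.8  6. ] [-0.17  0.23  0.  ]
0.14 [0.5168 0.1745 0.14  ] [-1.2  0.1  6.2] [-0.21  0.22  0.01]
0.138 [0.5168 0.1745 0.1381] [ 0.4 -0.6  9.2] [-0.2   0.23  0.03]
0.136 [0.5168 0.1745 0.1361] [-1.3 -0.8  9. ] [-0.24  0.3  -0.01]
0.134 [0.517  0.1745 0.1357] [-7.1 -3.  25.4] [-0.6   1.12  0.05]
0.13399999999999998
17.2417 0.02878411410323212 [0.51692128 0.17451793 0.13564551] [-6.01491876 -1.8837262  20.86530652]
[348 149]
```

View pics/c5.png

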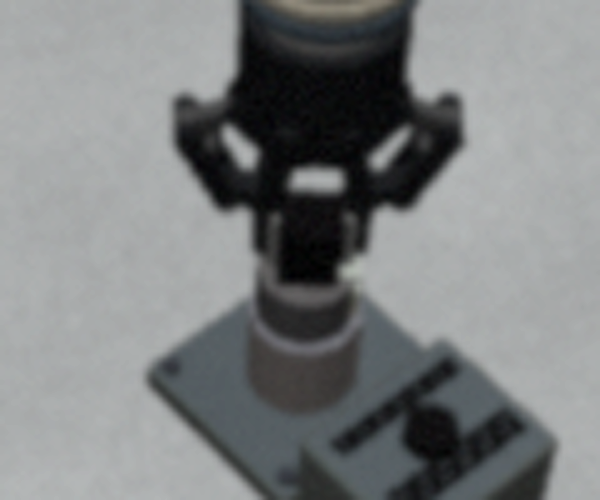

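The collar sits on the hub face, with contact at TCP z = 0.1357 (predicted 0.1355). The push is steady at about 24 N, more than the ejector's 9.3 N, so I'm handing in.

```bash
python3 - <<'E'
from h import *
bot.dwell(.5);o=get_obs();print(o['time_s'],o['gripper_width'],o['position'],o['wrist_force'],abs(o['joint_vel']).max())
hand_in()
E
```

```text
17.7917 0.029000988733415407 [0.51691181 0.17454017 0.13564397] [-5.34589134 -3.57878489 22.09655894] 0.001966311381880549
the job is handed in; nothing more can be done
```

I turned the spindle about 73° clockwise by its knob so the label faced the reader, and held it there for 0.8 s. Then I lifted it out and pushed it keyed into the hub until the collar was home. I handed it in at 17.8 s, still gripping the knob and pressing down.

**Reader check:** after the turn, the wrist picture showed the label flap on the reader side and the plate edges square to the gripper. Part of the label was hidden by the knob, so I could not measure its exact angle directly.

**Insertion:** there was no notable sideways force going in, so the key went straight into the keyway. The ejector was met at about 33 mm (32 mm expected).

**Final state:**
- **Depth:** the TCP stopped at z = 0.1356 m against a predicted 0.1355 m for collar on face. The last picture also shows the collar on the hub face.
- **Push and grip:** the downward push is about 25 N with the grip set to 80 N. The arm was still.
- **Side load:** pressing left 5–6 N sideways at the wrist.

I did not go near the jar, cap bin or carton, but I took no final picture to confirm they stayed put. No check failed.

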